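# Reset the centrifuge's lid interlock with both buttons, then start it

## Task

Reset the bench centrifuge's lid interlock: with one fingertip on each of the two round buttons on its front deck, press both fully down together, hold them down for more than two seconds, and let both come up. Then press the square start key on its small box fully down and let it up. Leave the domed stop key alone, do not pick up or shift the things standing around, and finish with the fingers clear.

Things in the scene. Friction and masses are not known exactly. Their poses are not given: they have to be found in the camera images.
- centrifuge: Fixed low white bench centrifuge, 210 mm deep (its x), 150 mm wide (its y), deck top 48 mm high. Origin at the centre of its underside; +x points to its back, z up. Its front (-x) third is a flat control deck with a black panel and the two reset buttons; behind it stands a round lid (radius 66 mm, centre at x = +32 mm, top 78 mm above the bench). May stand left, in the middle or right, turned up to 0.3 rad.
- reset_left_top (a point): Centre of the top face of the left reset button (seen from the robot): an upright round grey cap, diameter 24 mm, its top 61 mm above the bench when up, 13 mm above the deck. It lies at x = -68 mm, y = +30 mm in the centrifuge's frame and moves down with the cap.
- reset_right_top (a point): The same for the right reset button, at x = -68 mm, y = -30 mm in the centrifuge's frame: the two centres are 60 mm apart, 36 mm clear between the caps.
- reset_left (a joint): Travel of the left reset button in m. Down is vertical; 0 = up, 0.007 = fully down (7 mm); a spring pushes it back up: about 1 N starts it and 4.5 N holds it fully down.
- reset_right (a joint): Travel of the right reset button in m. Down is vertical; 0 = up, 0.007 = fully down (7 mm); a spring pushes it back up: about 1 N starts it and 4.5 N holds it fully down.
- start_box: Fixed white box 70 x 70 mm, 44 mm high, that carries the square start key in the middle of its top. Origin at the centre of its underside, z up, turned up to 0.3 rad. Changes places with the stop box and the centrifuge.
- start_key_top (a point): Centre of the top face of the start key: a flat square grey cap 26 x 26 mm, its top 58 mm above the bench when up. It moves down with the key.
- start_key (a joint): Travel of the start key in m. Down is vertical; 0 = up, 0.007 = fully down (7 mm); a spring pushes it back up: about 1 N starts it and 4.5 N holds it fully down.
- stop_box: Fixed box like the start box, but with a round domed (mushroom) key, diameter 38 mm, its top 62 mm above the bench. Not to be pressed.
- stop_key (a joint): Travel of the domed stop key in m, 0 = up, 0.007 = fully down. Leave it at 0.
- dye_bottle: Loose brown glass bottle with a black cap, 48 mm across, 90 mm high, upright just behind the start box. Origin at its underside. Leave it.
- dish: Loose petri dish, 66 mm across, 13 mm high, just behind the stop box. Origin at its underside. Leave it.
- tweezers: Loose tweezers, 128 mm long, 10 mm high, lying across in front of the centrifuge. Leave them.
- marker: Loose white and green marker pen, 134 mm long, 15 mm thick, lying at the left of the work, pointing roughly away from the robot. Leave it.

How it is judged:
On the way, in this order (a step that is already met when the one before it is completed fails the run):
1. both reset buttons are pressed down together by the fingers and held for two seconds (value of joint each of reset_left, reset_right above 0.005 m and contact force between the fingers and centrifuge above 2 N), for 2 s.
2. both reset buttons have come up again (value of joint each of reset_right, reset_left, start_key, stop_key below 0.001 m), for 0.1 s.
3. the start key is pressed down by the fingers (value of joint start_key above 0.005 m and value of joint each of reset_left, reset_right below 0.001 m and contact force between the fingers and start_box above 1 N), for 0.1 s.
At the end, for the whole second after the job is handed in: The reset pair was held at least 5 mm down together by the fingers for 2 s and came up, then the start key was pressed at least 5 mm down; at the end all keys are up (within 1 mm), the bottle is upright and every loose thing is within 20 mm of where it stood (all of step 2 and distance of each of dye_bottle, dish, tweezers, marker from where it was at the start of the episode below 0.02 m and angle between dye_bottle's own z axis and vertical below 0.2 rad); the robot touches nothing.
It fails at once if one reset button is pressed down while the other is still up ((value of joint reset_left above 0.005 m and value of joint reset_right below 0.001 m) or (value of joint reset_right above 0.005 m and value of joint reset_left below 0.001 m)).
It fails at once if the start key is pressed while a reset button is down (value of joint start_key above 0.003 m and value of joint any of reset_left, reset_right above 0.003 m).
It fails at once if the stop key is pressed (value of joint stop_key above 0.003 m).
It fails at once if a bystander is lifted, carried or shifted by more than 20 mm (distance of any of dye_bottle, dish, tweezers, marker from where it was at the start of the episode above 0.02 m).
It also fails if it takes over 61 s, if anything falls off the work surface, if the arm or the gripper's body presses on something with over 40 N, if the wrist force passes 120 N, or if a joint passes its speed limit or range.

## Robot

A 6-joint arm with a two-finger parallel gripper is mounted at the origin on a cart in front of the work surface, level with it; the furniture and walls round the work are solid. World frame = base frame: x ahead of the robot, y to its left, z up, the work surface at z = 0. Lengths are in m, angles in rad, forces in N, time in s.
With the tool pointing down it reaches from about 0.375 to 0.9 m from the base axis. Payload 3.1 kg.
Tool frame: the origin (TCP) lies at the centre of the arm's flange, where the gripper is bolted on; the fingertips stand 182 mm ahead of it and the grasp point (between the pads) lies 164 mm ahead of it; z points along the fingers, y is the line along which they close (so a half turn about z gives the same grasp; the last joint's range is limited). The gripper opens to 87 mm and grips with 3 to 60 N. Pads are 19 mm wide; open, the fingers measure 117 mm over their backs; the gripper's body (75 mm by 190 mm) begins 51 mm behind the grasp point.
Start: joints at [-1.3, 0.527, 1.433, -0, 1.181, -0.178], TCP at [0.272, -0.563, 0.405] pointing down, gripper open.
Joint ranges: [-3.08, 3.08], [-0.75, 2.2], [0.22, 2.44], [-1.43, 4.57], [0, 2.65], [-2.85, 2.85]. Speed limits (rad/s): [2.79, 2.79, 3.14, 3.14, 3.14, 3.14].

## Interface

Orientations are given as a unit quaternion [x, y, z, w].
In Python, from rig import * gives the robot as it stands.
- The arm moves only by the tool move_arm, never from a script. Its argument "commands" is a list that holds one entry, the list of rows, each a list of 6 numbers: the shift along the tool's x, y, z in units of 40 mm (1.0 is 40 mm), then the turn, a rotation vector about the tool's x, y, z in rad. A call has 1 to 12 rows; each row is the pose to reach, as a shift and turn from the pose commanded when the call began, along the tool's axes at that moment; what a row does not reach only later rows make up. A row lasts 1/8 s, in which the tool goes at most 62.5 mm and 10.7 degrees, less where a joint would pass 70% of its speed; a pose out of reach is approached as far as the arm can. A call with a gripper value outside its range is refused whole. "claw" is the closure, from -1 (fully open) to 1 (shut), so that 0 is half open, set as the call begins (left out, the last holds). The fingers move at their own pace and stop on an object; "squeeze" is the grip in N (left out, the last holds). Time passes only in rows, so rows that repeat a pose let the fingers close. It gives the time, the measured TCP pose, the force, the opening and the grip force at its end, in the units of the state.
- get_obs(): the state, without advancing time (a new reading comes with each control period).
- camera(name): name is "scene" or "top" or "wrist"; returns a dict with "pixels" (384x512x3 uint8, blue, green, red), "range_z" (384x512 float32, m along the optical axis (not along the pixel's ray), 0 where there is no reading), "camera_matrix" (3x3 intrinsics, pixels), "D" ([k1, k2, p1, p2, k3] as OpenCV has them; the pictures are not rectified), "extrinsics" (4x4, takes a point from world to camera coordinates). Camera axes: x right, y up, looking along -z (the intrinsics and any distortion apply to the point x, -y, -z); pixel columns grow to the right and rows downward; lengths in m; the calibration is good to about 2 mm. A picture is of the moment at which its call begins.
- hand_in(): hands the job in; it is judged then, once.
The state is a dict: "time": time; "q": joint angles; "joint_velocities": joint speeds; "joint_torque": joint torques, N m; "position": TCP position; "tool_rot": TCP orientation; "ft_force": force on the tool from outside, world axes, zero at the start; "moment": the same for the moment, N m; "grip_width": finger opening in m; "grip_force": force on a finger pad.
Only numpy, scipy, OpenCV 4.12 (cv2) and the standard library are available. Lean on these libraries where they do the work, as an engineer would, in place of code of your own. Each camera call takes 0.05 s, during which the arm holds its last target. There are 200 camera calls.

## Working session

There is one attempt and no reset: what is moved stays moved. The work goes in short steps, Python scripts to look and compute and a tool call to move; the robot and the scene stay as the last step left them, time stands still between calls to the robot, and variables do not carry over. Pictures are saved under pics/ and viewed, at most 10 in all, crops included, and the job is handed in when it is done.

Besides the shell and the picture viewer there is one more tool, called after "Emit:" as name([rows], argument=value, ...), one row to a line, values as JSON. move_arm: Moves the arm, as the interface text tells. Its arguments: {"type":"object","properties":{"commands":{"type":"array","items":{"type":"array","items":{"type":"array","items":{"type":"number"}}}},"claw":{"type":"number"},"squeeze":{"type":"number"}},"required":["commands"]}

```bash
mkdir -p pics
cat > h.py <<'E'
from rig import *
import numpy as np, cv2
from scipy.spatial.transform import Rotation as R
def cloud(c):
    K,D,E=np.array(c["camera_matrix"]),np.array(c["D"]),np.array(c["extrinsics"])
    v,u=np.mgrid[0:384,0:512]
    p=cv2.undistortPoints(np.stack([u,v],-1).reshape(-1,1,2).astype(float),K,D).reshape(384,512,2)
    z=c["range_z"]
    P=np.stack([p[...,0]*z,-p[...,1]*z,-z],-1)
    W=(P-E[:3,3])@E[:3,:3]
    W[z==0]=np.nan
    return W
E
python3 - <<'E'
from h import *
o=get_obs(); print(o)
for n in("top","scene"):
    c=camera(n); np.savez(n,**{k:np.array(v) for k,v in c.items()}); cv2.imwrite(f"pics/{n}.png",c["pixels"])
    W=cloud(c); print(n,W[100:300:60,100:420:80].round(3).tolist())
E
```

```text
{'time': 0.0, 'q': array([-1.29951149e+00,  5.28426724e-01,  1.43392269e+00, -2.28852936e-05,
        1.18140198e+00, -1.78491086e-01]), 'joint_velocities': array([-5.46664807e-04, -5.69917241e-04, -1.68958023e-04, -1.57761473e-06,
        1.74066642e-03, -2.16922497e-03]), 'joint_torque': array([-4.87167181e-04, -4.40047753e+01, -1.76590812e+01,  6.33016555e-02,
        5.80989977e-02, -1.60071390e-04]), 'position': array([ 0.27165899, -0.56247566,  0.40378897]), 'tool_rot': array([ 9.74817558e-01,  2.23001262e-01, -6.06315192e-05, -1.07772051e-03]), 'ft_force': array([-0.79681814, -0.37179356, -0.52592613]), 'moment': array([ 0.03087168, -0.01157935, -0.01660751]), 'grip_force': 0.0, 'grip_width': 0.08717791393949616}
top [[[0.865, 0.503, 0.001], [0.866, 0.268, -0.001], [0.867, 0.033, -0.002], [0.868, -0.203, -0.002]], [[0.686, 0.498, -0.002], [0.687, 0.265, -0.0], [0.687, 0.033, 0.002], [0.674, -0.185, 0.07]], [[0.512, 0.491, 0.0], [0.512, 0.262, -0.0], [0.513, 0.033, 0.002], [0.511, -0.187, 0.045]], [[0.342, 0.485, 0.0], [0.343, 0.258, 0.006], [0.343, 0.033, -0.003], [0.343, -0.193, 0.003]]]
scene [[[1.107, 1.246, 0.155], [0.858, 0.571, 0.266], [0.208, -0.099, 0.466], [1.149, 0.018, 0.257]], [[0.599, 0.778, 0.073], [0.158, 0.076, 0.326], [1.028, 0.311, 0.001], [1.151, 0.005, 0.007]], [[0.32, 0.529, 0.001], [-0.045, -0.064, 0.301], [0.537, 0.068, 0.002], [0.529, -0.19, 0.062]], [[0.286, 0.541, -0.21], [-0.039, -0.046, 0.164], [0.259, -0.069, -0.011], [0.333, -0.257, -0.002]]]
```

View pics/top.png

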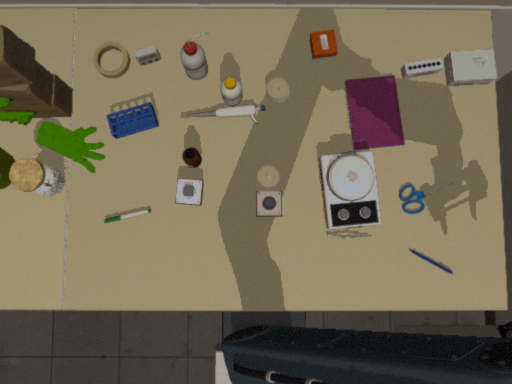

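View pics/scene.png

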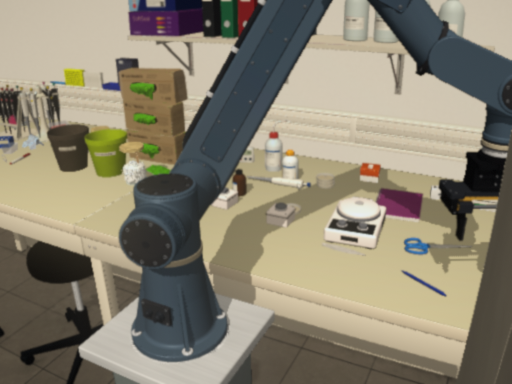

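Top view: centrifuge at (351,190) with its buttons at about (344,214) and (365,212). The start box with the square key is at (189,191) and the bottle at (192,157). The stop box with the dome is at (269,204).

Run:
```python
from h import *
c=dict(np.load("top.npz")); W=cloud(c); z=W[...,2]
def reg(u0,u1,v0,v1,lo,hi):
    m=np.zeros(z.shape,bool); m[v0:v1,u0:u1]=1
    return m&(z>lo)&(z<hi)
for n,a in dict(cent=(315,388,145,235,.035,.09),start=(170,207,174,210,.035,.07),stop=(250,287,186,222,.035,.07)).items():
    m=reg(*a); P=W[m]; r=cv2.minAreaRect(P[:,:2].astype(np.float32)*1000); print(n,m.sum(),r,P.mean(0).round(4))
m=reg(325,385,195,232,.055,.07); n,l,s,ce=cv2.connectedComponentsWithStats(m.astype(np.uint8))
for i in range(1,n): print(s[i],W[l==i].mean(0).round(4))
m=reg(170,207,174,210,.052,.07); print("key",W[m].mean(0),m.sum())
im=c["pixels"]; cv2.imwrite("pics/t2.png",np.hstack([cv2.resize(im[a:a+100,b:b+100],(400,400),interpolation=cv2.INTER_CUBIC) for a,b in((140,305),(140,140))]))
o=get_obs(); r=R.from_quat(o["tool_rot"]).as_matrix(); print(r.round(3))
```

```text
cent 4037 ((596.6919555664062, -218.162109375), (211.68075561523438, 151.73599243164062), 5.806341171264648) [ 0.594  -0.2134  0.0591]
start 632 ((590.9047241210938, 232.3533935546875), (71.82810974121094, 71.4572982788086), 84.41890716552734) [0.5901 0.2318 0.0457]
stop 642 ((556.92138671875, 10.136833190917969), (69.91801452636719, 70.01873016357422), 89.95480346679688) [0.5569 0.0101 0.0468]
[337 195  28   6  94] [ 0.572  -0.2122  0.064 ]
[337 206   1   1   1] [ 0.5487 -0.1772  0.0553]
[362 208   9   9  58] [ 0.5326 -0.2546  0.061 ]
[340 210   9   9  64] [ 0.5262 -0.1943  0.061 ]
[334 212   1   1   1] [ 0.5321 -0.1684  0.0563]
[350 224   1   1   1] [ 0.4993 -0.212   0.0551]
key [0.59049066 0.23240308 0.05758353] 92
[[ 0.901  0.435 -0.001]
 [ 0.435 -0.901  0.002]
 [ 0.    -0.002 -1.   ]]
```

View pics/t2.png

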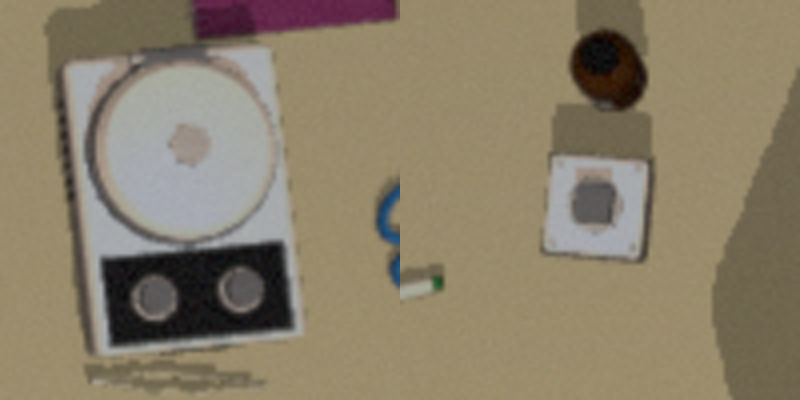

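The close-up confirms the buttons and square key where the depth measured them. Next I move above the button pair with the fingers half open.

Emit:
move_arm([
  [[9.49,-4.81,2.6,0,0,0.347],[9.49,-4.81,2.6,0,0,0.347],[9.49,-4.81,2.6,0,0,0.347],[9.49,-4.81,2.6,0,0,0.347],[9.49,-4.81,2.6,0,0,0.347],[9.49,-4.81,2.6,0,0,0.347],[9.49,-4.81,2.6,0,0,0.347],[9.49,-4.81,2.6,0,0,0.347],[9.49,-4.81,2.6,0,0,0.347],[9.49,-4.81,2.6,0,0,0.347],[9.49,-4.81,2.6,0,0,0.347],[9.49,-4.81,2.6,0,0,0.347]],
], claw=0, squeeze=20)

```text
time: 1.6
position: [0.5295, -0.2255, 0.301]
tool_rot: [0.999, 0.05, 0.0, 0.0]
ft_force: [0.9, -0.1, -0.5]
grip_width: 0.0435
grip_force: 0.0
```

Run:
```python
from h import *
o=get_obs(); r=R.from_quat(o["tool_rot"]).as_matrix(); print(o["time"],o["position"],o["grip_width"],o["ft_force"],r.round(4).tolist())
c=camera("wrist"); np.savez("w1",**{k:np.array(v) for k,v in c.items()}); cv2.imwrite("pics/w1.png",c["pixels"])
W=cloud(c); z=W[...,2]
m=((z>.055)&(z<.067)&(W[...,0]<.56)).astype(np.uint8); n,l,s,ce=cv2.connectedComponentsWithStats(m)
for i in range(1,n):
    if s[i][4]>80: print(s[i],ce[i],W[l==i].mean(0).round(4), np.ptp(W[l==i],0).round(3))
T=(W-o["position"])@r
m=((T[...,2]>.12)&(T[...,2]<.19)&(abs(T[...,0])<.03)).astype(np.uint8); n,l,s,ce=cv2.connectedComponentsWithStats(m)
for i in range(1,n):
    if s[i][4]>80: Q=T[l==i]; print("finger",s[i],Q.min(0).round(4),Q.max(0).round(4))
```

```text
1.6 [ 0.52949006 -0.2255023   0.30102984] 0.04354336320713438 [ 0.86719404 -0.144566   -0.45405666] [[0.9949, 0.1008, 0.0004], [0.1008, -0.9949, -0.0002], [0.0003, 0.0003, -1.0]]
[207 196  32  31 767] [222.40547588 211.11473272] [ 0.5299 -0.1947  0.06  ] [0.023 0.023 0.007]
[287 196  32  32 774] [302.16795866 211.48578811] [ 0.5356 -0.2538  0.0601] [0.024 0.023 0.007]
finger [ 181  232   45   42 1169] [-0.0093 -0.0356  0.1369] [ 0.0127 -0.0218  0.1841]
finger [ 302  232   45   42 1174] [-0.0094  0.0213  0.1366] [0.0129 0.035  0.1838]
finger [191 303  26  30 497] [-0.0107 -0.0272  0.1201] [ 0.0089 -0.0219  0.1435]
finger [311 303  25  30 490] [-0.0105  0.0213  0.12  ] [0.0094 0.0267 0.1437]
```

View pics/w1.png

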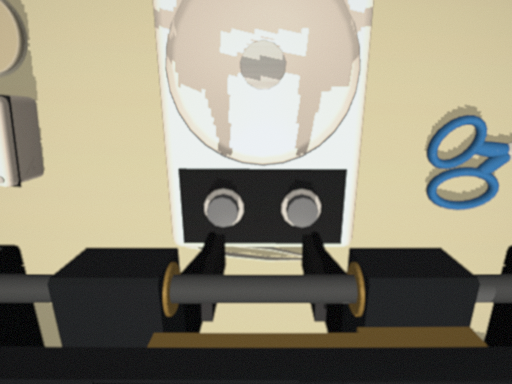

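Wrist view: buttons at (222,211) and (302,211), fingertips just below them in the frame. The pair needs about +2 mm in tool x, so I correct that and descend to just above the caps.

Emit:
move_arm([
  [[0.05,-0.02,0.5,0,0,0],[0.05,-0.02,0.9,0,0,0],[0.05,-0.02,1.2,0,0,0],[0.05,-0.02,1.35,0,0,0],[0.05,-0.02,1.35,0,0,0],[0.05,-0.02,1.35,0,0,0]],
], claw=-0.07)

```text
time: 2.4
position: [0.5321, -0.2236, 0.2471]
tool_rot: [0.999, 0.051, 0.0, 0.0]
ft_force: [-0.1, 0.1, 0.0]
grip_width: 0.0465
grip_force: 0.0
```

Emit:
move_arm([
  [[0,0,0.1,0,0,0],[0,0,0.15,0,0,0],[0,0,0.2,0,0,0],[0,0,0.25,0,0,0],[0,0,0.28,0,0,0],[0,0,0.28,0,0,0],[0,0,0.28,0,0,0],[0,0,0.28,0,0,0]],
])

```text
time: 3.4
position: [0.5322, -0.2237, 0.2368]
tool_rot: [0.999, 0.051, 0.001, 0.001]
ft_force: [0.1, 0.8, 8.9]
grip_width: 0.0465
grip_force: 4.2
```

8.9 N means the caps are nearly bottomed. I press slightly further and hold.

Emit:
move_arm([
  [[0,0,0.04,0,0,0],[0,0,0.06,0,0,0],[0,0,0.06,0,0,0],[0,0,0.06,0,0,0],[0,0,0.06,0,0,0],[0,0,0.06,0,0,0],[0,0,0.06,0,0,0],[0,0,0.06,0,0,0],[0,0,0.06,0,0,0],[0,0,0.06,0,0,0],[0,0,0.06,0,0,0],[0,0,0.06,0,0,0]],
])

```text
time: 4.9
position: [0.5322, -0.2236, 0.2364]
tool_rot: [0.999, 0.051, 0.001, 0.001]
ft_force: [-3.6, 1.4, 21.0]
grip_width: 0.0466
grip_force: 10.8
```

Run:
```python
from h import *
o=get_obs(); print(o["time"],o["position"],o["ft_force"],o["moment"])
c=camera("wrist"); cv2.imwrite("pics/w2.png",c["pixels"])
```

```text
4.9 [ 0.53216492 -0.22360864  0.23638852] [-3.61636592  1.41633533 20.97273183] [ 0.38612488  0.62275077 -0.03699672]
```

View pics/w2.png

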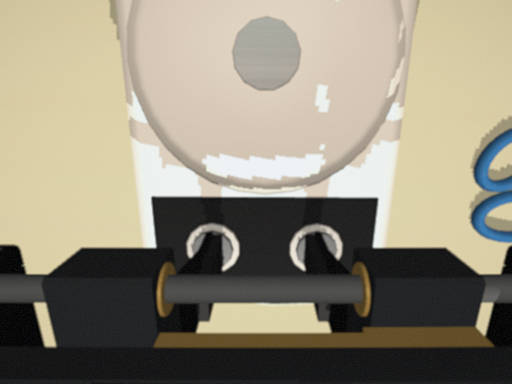

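Both caps at (212,248) and (316,250) are sunk with a fingertip on each, and the force rise shows they are bottomed. I hold for another 1.5 s and then release.

Emit:
move_arm([
  [[0,0,0,0,0,0],[0,0,0,0,0,0],[0,0,0,0,0,0],[0,0,0,0,0,0],[0,0,0,0,0,0],[0,0,0,0,0,0],[0,0,0,0,0,0],[0,0,0,0,0,0],[0,0,0,0,0,0],[0,0,0,0,0,0],[0,0,0,0,0,0],[0,0,0,0,0,0]],
])

```text
time: 6.45
position: [0.5322, -0.2236, 0.2364]
tool_rot: [0.999, 0.051, 0.001, 0.001]
ft_force: [-2.8, 1.3, 20.6]
grip_width: 0.0461
grip_force: 10.8
```

Emit:
move_arm([
  [[0,0,-0.1,0,0,0],[0,0,-0.25,0,0,0],[0,0,-0.5,0,0,0],[0,0,-1.0,0,0,0],[0,0,-2.0,0,0,0],[0,0,-2.0,0,0,0],[0,0,-2.0,0,0,0],[0,0,-2.0,0,0,0]],
])

```text
time: 7.45
position: [0.5313, -0.2232, 0.3118]
tool_rot: [0.999, 0.051, -0.001, -0.001]
ft_force: [-0.3, -0.3, -0.2]
grip_width: 0.0462
grip_force: 0.0
```

Run:
```python
from h import *
o=get_obs(); r=R.from_quat(o["tool_rot"]).as_matrix(); print(o["time"],o["position"],o["ft_force"])
c=camera("wrist"); W=cloud(c); z=W[...,2]
m=((z>.053)&(z<.067)&(W[...,0]<.56)).astype(np.uint8); n,l,s,ce=cv2.connectedComponentsWithStats(m)
for i in range(1,n):
    if s[i][4]>80: print(s[i],W[l==i].mean(0).round(4), np.median(W[l==i][:,2]))
d=np.array([.5905,.2324,.30])-o["position"]; print(d@r/.04)
```

```text
7.45 [ 0.5313359  -0.22315126  0.31180582] [-0.34968421 -0.29800341 -0.21501194]
[213 192  31  32 733] [ 0.5301 -0.1949  0.0599] 0.06017429896575586
[289 193  31  31 732] [ 0.5359 -0.2538  0.0599] 0.060174190002515934
[  2.64060558 -11.17629663   0.31111951]
```

Both buttons are back up (caps at about 60 mm). I move above the start key while closing the fingers.

Emit:
move_arm([
  [[2.7,-11.18,0.3,0,0,0],[2.7,-11.18,0.3,0,0,0],[2.7,-11.18,0.3,0,0,0],[2.7,-11.18,0.3,0,0,0],[2.7,-11.18,0.3,0,0,0],[2.7,-11.18,0.3,0,0,0],[2.7,-11.18,0.3,0,0,0],[2.7,-11.18,0.3,0,0,0],[2.7,-11.18,0.3,0,0,0],[2.7,-11.18,0.3,0,0,0],[2.7,-11.18,0.3,0,0,0],[2.7,-11.18,0.3,0,0,0]],
], claw=1)

```text
time: 9.0
position: [0.5936, 0.2309, 0.3013]
tool_rot: [0.999, 0.05, -0.0, 0.0]
ft_force: [-0.9, -1.0, 0.3]
grip_width: 0.0006
grip_force: 0.0
```

Run:
```python
from h import *
o=get_obs(); r=R.from_quat(o["tool_rot"]).as_matrix(); print(o["time"],o["position"],o["grip_width"],o["ft_force"])
c=camera("wrist"); cv2.imwrite("pics/w3.png",c["pixels"]); W=cloud(c); z=W[...,2]
m=((z>.053)&(z<.067)&(np.hypot(W[...,0]-.59,W[...,1]-.232)<.03)).astype(np.uint8); n,l,s,ce=cv2.connectedComponentsWithStats(m)
for i in range(1,n):
    if s[i][4]>80: p=W[l==i].mean(0); print(s[i],p.round(4),(p-o["position"])@r)
```

```text
9.0 [0.59362639 0.23094553 0.30127256] 0.0005825624359449191 [-0.9107526  -0.95023596  0.30318101]
[ 242  194   38   37 1116] [0.5948 0.2334 0.0572] [ 0.00150332 -0.00237838  0.24411495]
```

View pics/w3.png

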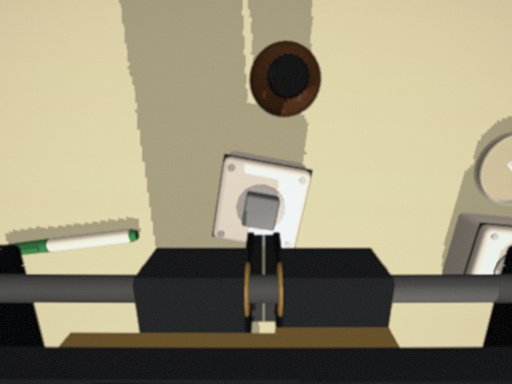

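The square key is at (261,211), with the bottle well clear at (286,78). The fingers are nearly aligned and need −2 mm in tool y. Descend, press and release.

Emit:
move_arm([
  [[0,-0.05,0.6,0,0,0],[0,-0.05,1.1,0,0,0],[0,-0.05,1.4,0,0,0],[0,-0.05,1.5,0,0,0],[0,-0.05,1.58,0,0,0],[0,-0.05,1.64,0,0,0],[0,-0.05,1.7,0,0,0],[0,-0.05,1.74,0,0,0],[0,-0.05,1.75,0,0,0],[0,-0.05,1.75,0,0,0],[0,-0.05,1.75,0,0,0]],
])

```text
time: 10.42
position: [0.5932, 0.2344, 0.2334]
tool_rot: [0.999, 0.052, 0.0, 0.0]
ft_force: [-3.3, -1.4, 13.3]
grip_width: 0.0003
grip_force: 6.5
```

13 N against the 4.5 N spring means the key is bottomed. Release and rise.

Emit:
move_arm([
  [[0,0,0,0,0,0],[0,0,0,0,0,0],[0,0,-0.1,0,0,0],[0,0,-0.25,0,0,0],[0,0,-0.6,0,0,0],[0,0,-1.2,0,0,0],[0,0,-2.5,0,0,0],[0,0,-2.5,0,0,0],[0,0,-2.5,0,0,0],[0,0,-2.5,0,0,0],[0,0,-2.5,0,0,0]],
])

```text
time: 11.8
position: [0.5929, 0.2343, 0.3297]
tool_rot: [0.999, 0.051, -0.001, 0.0]
ft_force: [0.5, 1.7, 0.3]
grip_width: 0.0004
grip_force: 0.0
```

Run:
```python
from h import *
o=get_obs(); print(o["time"],o["position"],o["ft_force"])
W=cloud(camera("wrist")); z=W[...,2]
m=(z>.05)&(z<.067)&(np.hypot(W[...,0]-.594,W[...,1]-.233)<.02); print(m.sum(),np.median(z[m]))
c=camera("top"); a=np.load("top.npz"); d=cv2.absdiff(c["pixels"],a["pixels"]).max(-1)
print("bottle/marker/dish/tweezers patch diff",[int(np.median(d[v-12:v+12,u-12:u+12])) for u,v in((192,157),(127,215),(268,178),(348,233))])
print(hand_in())
```

```text
11.8 [0.59286599 0.23434635 0.32973463] [0.47157633 1.71653567 0.30016225]
937 0.05718556211963797
bottle/marker/dish/tweezers patch diff [23, 100, 23, 22]
the job is handed in; nothing more can be done
None
```

The job is handed in: both reset buttons were held fully down together for about 3 s and came back up, then the start key was pressed fully down and came up, and the fingers finished clear. I did not touch the stop key or the loose things, but the final top-camera check on the loose things was inconclusive and no verdict was shown.

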